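Line up the grinder's quarter-turn fastener and hold its panel shut

TASK

Take the yellow-handled pin key from its stand, put its rod down through the brass eyelet of the quarter-turn fastener on the soil grinder, and use it to swing the fastener until its arm points at the red mark. Then, with the key still in the eyelet, press its shoulder down so that the sprung panel lies flush on its frame, and finish while still gripping the key and holding the panel down (I will put in the screws). Leave the other things on the table where they are.

Things in the scene. Friction and masses are not known exactly. Their poses are not given: they have to be found in the camera images.
- machine: soil grinder: red metal box fixed on the table, 220 x 240 x 80 mm (x, y, z); origin at the centre of its underside, z up; its -x side (black vents) is the front, roughly facing the robot; at the +x side of its top are a green button, a black knob and a grey plate, under 16 mm high
- panel: sprung access panel on the grinder: aluminium plate 140 x 160 x 5 mm, axes as the grinder's, its centre 30 mm nearer the front. Origin: centre of its underside. Slides straight down 8 mm to lie flush on the frame; springs push back 7.5 N (up) to 11.5 N (flush). With the fastener out of line it stops after 1 to 2 mm. A red mark near its front (-x) edge. Carries the fastener
- panel_top (a point): point at the middle of the panel's upper face, 13 mm above the grinder's top face when the panel is up, 5 mm when flush (93 and 85 mm above the table)
- fastener (a joint): angle of the quarter-turn fastener (rad): black head and arm, brass eyelet at the arm's end, upright axis at mid panel. 0: arm points to panel +y; grows anticlockwise from above; at 1.571 arm and white slot line point at the red mark (panel -x), in line with the frame's slot (fits within about 0.16). Starts within 0.35 of 0, stops at -0.5 and 2.2, friction 0.04 N m, stays where left
- pivot (a point): point on the fastener's turning axis, level with the eyelet's upper face (28 mm above the panel's upper face)
- eye (a point): centre of the eyelet's hole at its upper face, 48 mm from the pivot. The brass eyelet is 30 mm outside, 13 mm inside diameter, 8 mm thick; below it there are 20 mm free down to the panel. z up; the point moves with the fastener.
- key: pin key standing upright in the stand: steel rod 9 mm in diameter, 24 mm long below a steel shoulder disc (24 mm diameter, 5 mm thick), above it a yellow round handle, 22 mm diameter, 55 mm long; 84 mm overall, about 100 g. Origin at the rod's lower tip (tapered over 5 mm), z up the rod to the handle
- stand: wooden block 70 x 70 x 35 mm, fixed, with a 13 mm hole 30 mm deep in its middle that holds the key's rod; the key's shoulder rests on its top. Origin at the centre of its underside. It may stand to the left or the right of the grinder.
- pot: bystander: terracotta flower pot, 86 mm across, 80 mm high, origin at the centre of its foot; stands on the other side of the grinder from the stand
- jar_left: bystander: closed amber sample jar, 72 mm across, 130 mm high, at the far left; origin at the centre of its foot
- jar_right: bystander: closed amber sample jar, 72 mm across, 110 mm high, at the far right; origin at the centre of its foot
- ruler: bystander: wooden ruler 200 x 30 x 5 mm lying to the left of the grinder, origin at the centre of its underside
- trowel: bystander: garden trowel 300 mm long lying beyond the grinder, origin near its middle on the table
- dish: bystander: white dish 80 mm across, 25 mm high, to the right of the grinder, origin at the centre of its foot
Things that resemble listed ones, but are neither listed nor needed, are in the scene too. Of the things like the key, leave any that is blue, pink or purple; of the rest the larger one is meant.

How it is judged:
By the outcome, as a careful person would: the job done as asked, in the order asked, and still so for the second after the job is handed in, while the arm keeps its last pose, push and grip.
It also fails if it takes over 54 s, if anything falls off the work surface, if the arm or the gripper's body presses on something with over 40 N, if the wrist force passes 120 N, or if a joint passes its speed limit or range.

ROBOT

A 6-joint arm with a two-finger parallel gripper is mounted at the origin on the work surface. World frame = base frame: x ahead of the robot, y to its left, z up, the work surface at z = 0. Lengths are in mm, angles in degrees, forces in N, time in s.
With the tool pointing down it reaches from about 350 to 850 mm from the base axis. Payload 8.1 kg.
Tool frame: the origin (TCP) lies midway between the tips of the shut fingers; the grasp point (between the pads) lies 19 mm behind it; z points along the fingers, y is the line along which they close (so a half turn about z gives the same grasp; the last joint's range is limited). The gripper opens to 85 mm and grips with 20 to 120 N. Pads are 22 mm wide; open, the fingers measure 114 mm over their backs; the gripper's body (76 mm by 85 mm) begins 54 mm behind the grasp point. The pads swing forward as they close: fully open they stand 13 mm farther back than shut.
Start: joints at [64.435, 7.471, 85.268, -0, 87.261, -4.893], TCP at [211.793, 561.381, 231.292] pointing down, gripper open.
Joint ranges: [-169.43, 169.43], [-51.17, 129.36], [1.28, 143.12], [-76.62, 256.62], [0, 156.53], [-152.29, 152.29]. Speed limits (degrees/s): [136.94, 136.94, 159.86, 180, 180, 180].

INTERFACE

Orientations are given as [roll, pitch, yaw] about the fixed x, y, z axes, in that order (R = Rz(yaw) Ry(pitch) Rx(roll)).
In Python, from bench import r gives the robot as it stands.
- The arm moves only by the tool apply_moves, never from a script. Its argument "steps" is a list of rows, each a list of 7 numbers: the opening, from -1 (shut) to 1 (fully open), then the shift along the tool's x, y, z in mm, then the turn, a rotation vector about the tool's x, y, z in units of 5 degrees (1.0 is 5 degrees). A call has exactly 8 rows; each row shifts and turns the commanded pose from where the row before left it, along the tool's axes as they then stand; what a row does not reach is not made up. A row lasts 1/10 s, in which the tool goes at most 50 mm and 8.59 degrees, less where a joint would pass 70% of its speed; a pose out of reach is approached as far as the arm can. A call is refused whole if a number of a shift passes 50 or a number of a turn 1, either way. A call with a gripper value outside its range is refused whole. The fingers move at their own pace and stop on an object; "squeeze" is the grip in N (left out, the last holds). Time passes only in rows, so rows that do not move let the fingers close, or fill a call up. It gives the time, the measured TCP pose, the force, the opening and the grip force at its end, in the units of the state.
- r.sense(): the state, without advancing time (a new reading comes with each control period).
- r.snapshot(name): name is "scene" or "top" or "wrist"; returns a dict with "color" (480x640x3 uint8, blue, green, red), "depth" (480x640 float32, mm along the optical axis (not along the pixel's ray), 0 where there is no reading), "mtx" (3x3 intrinsics, pixels), "T" (4x4, takes a point from camera to world coordinates); the wrist camera has in their place "hand_eye" (4x4, takes a point from camera to tool coordinates, whose origin is the TCP and whose axes are the flange's). Camera axes: x right, y down, z forward; pixel columns grow to the right and rows downward; lengths in mm; the calibration is good to about 2 mm. A picture is of the moment at which its call begins: read the wrist's pose just before it.
- r.hand_in(): hands the job in; it is judged then, once.
The state is a dict: "time": time; "joint_pos": joint angles; "qd": joint speeds; "joint_efforts": joint torques, N m; "tool_pos": TCP position; "tcp_rot": TCP orientation; "ft_force": force on the tool from outside, world axes, zero at the start; "wrist_torque": the same for the moment, N m; "finger_gap": finger opening in mm; "grip_force": force on a finger pad.
Only numpy, scipy, OpenCV 4.12 (cv2) and the standard library are available. Lean on these libraries where they do the work, as an engineer would, in place of code of your own. Each camera call takes 0.05 s, during which the arm holds its last target. There are 200 camera calls.

## Working session

There is one attempt and no reset: what is moved stays moved. The work goes in short steps, Python scripts to look and compute and a tool call to move; the robot and the scene stay as the last step left them, time stands still between calls to the robot, and variables do not carry over. Pictures are saved under pics/ and viewed, at most 10 in all, crops included, and the job is handed in when it is done.

Besides the shell and the picture viewer there is one more tool, called after "Request:" as name(argument=value, ...) on one line, values as JSON. apply_moves: Moves the arm, as the interface text tells. Its arguments: {"type":"object","properties":{"steps":{"type":"array"},"squeeze":{"type":"number"}},"required":["steps"]}

```bash
mkdir -p pics; ls; python3 - <<'E'
from bench import r
import cv2,numpy as np,pickle
s=r.sense();print(s)
d={}
for n in("scene","top","wrist"):
    d[n]=r.snapshot(n);cv2.imwrite(f"pics/{n}0.png",d[n]["color"])
    print(n,d[n]["mtx"],d[n].get("T",d[n].get("hand_eye")))
pickle.dump((s,d),open("s0.pkl","wb"))
E
```

```text
pics
{'time': 0.0, 'joint_pos': array([ 6.44347871e+01,  7.51550548e+00,  8.53280004e+01, -6.73258535e-05,
        8.72615125e+01, -4.89269245e+00]), 'qd': array([ 0.02724424,  0.03295456, -0.06462375, -0.04166212,  0.03048432,
       -0.00061172]), 'joint_efforts': array([-1.37152034e-03, -5.69387913e+01, -5.00560176e+01, -3.55941884e-04,
        1.44190222e-02, -3.02859455e-06]), 'tool_pos': array([211.55806992, 560.88899986, 230.25254338]), 'tcp_rot': array([-1.79895359e+02, -8.89000109e-03,  1.59327475e+02]), 'ft_force': array([ 0.12214171,  0.53062009, -0.41154613]), 'wrist_torque': array([0.04179274, 0.02046471, 0.00441979]), 'grip_force': 0.0, 'finger_gap': 84.93929141479147}
scene [[456.07016886   0.         325.44838173]
 [  0.         456.07016886 239.27171079]
 [  0.           0.           1.        ]] [[-5.85211160e-01  6.20988151e-01 -5.21441861e-01  1.01269759e+03]
 [ 8.10880597e-01  4.48756580e-01 -3.75619740e-01  3.49340806e+02]
 [ 7.45058519e-04 -6.42643951e-01 -7.66164602e-01  7.70544090e+02]
 [ 0.00000000e+00  0.00000000e+00  0.00000000e+00  1.00000000e+00]]
top [[487.40686438   0.         318.21542583]
 [  0.         487.40686438 239.94482606]
 [  0.           0.           1.        ]] [[-2.49019758e-02 -9.80951597e-01  1.92649568e-01  3.72181218e+02]
 [-9.99496468e-01  2.82212357e-02  1.45042079e-02 -1.93161235e+01]
 [-1.96647348e-02 -1.92191380e-01 -9.81160421e-01  1.13911255e+03]
 [ 0.00000000e+00  0.00000000e+00  0.00000000e+00  1.00000000e+00]]
wrist [[340.15325675   0.         318.6336812 ]
 [  0.         340.15325675 241.33884556]
 [  0.           0.           1.        ]] [[ 8.96927930e-04 -9.58552732e-01 -2.84913770e-01  7.17986804e+01]
 [ 9.99999460e-01  7.09940328e-04  7.59570886e-04  1.76865262e-01]
 [-5.25816972e-04 -2.84914297e-01  9.58552850e-01 -1.41795204e+02]
 [ 0.00000000e+00  0.00000000e+00  0.00000000e+00  1.00000000e+00]]
```

View pics/top0.png

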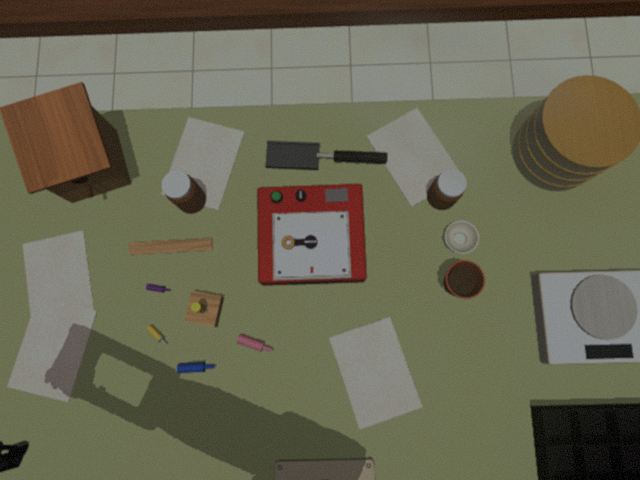

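View pics/scene0.png

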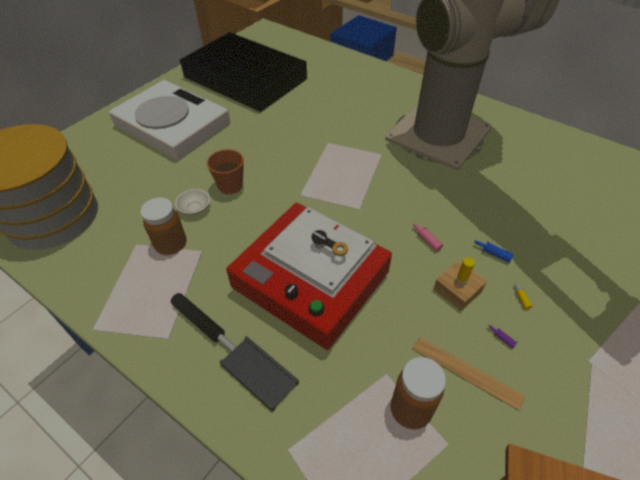

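Top view: image up is +x, left is +y. Candidates for the key:
- Upright yellow key in its stand, top (196,307), scene (467,268).
- Small yellow lying key, top (157,333), scene (524,296).
- Purple (157,288), pink (255,343) and blue (195,367), all in the top view.

I choose the upright, larger yellow key. The eyelet is at top (289,242) and the pivot at about (311,242).

```bash
cat > h.py <<'E'
import numpy as np,cv2
from scipy.spatial.transform import Rotation as R
def T_of(d,s=None):
    if "T" in d: return d["T"]
    T=np.eye(4);T[:3,:3]=R.from_euler("xyz",s["tcp_rot"],degrees=True).as_matrix();T[:3,3]=s["tool_pos"]
    return T@d["hand_eye"]
def cloud(d,s=None):
    v,u=np.mgrid[:480,:640];K=d["mtx"];z=d["depth"]
    p=np.stack([(u-K[0,2])/K[0,0]*z,(v-K[1,2])/K[1,1]*z,z],-1);T=T_of(d,s)
    P=p@T[:3,:3].T+T[:3,3];P[z==0]=np.nan
    return P
def ray(d,uv,s=None):
    T=T_of(d,s);K=d["mtx"];v=T[:3,:3]@np.array([(uv[0]-K[0,2])/K[0,0],(uv[1]-K[1,2])/K[1,1],1])
    return T[:3,3],v/np.linalg.norm(v)
def tri(*rays):
    A=np.zeros((3,3));b=np.zeros(3)
    for o,v in rays:
        M=np.eye(3)-np.outer(v,v);A+=M;b+=M@o
    x=np.linalg.solve(A,b);return x,[np.linalg.norm((np.eye(3)-np.outer(v,v))@(x-o)) for o,v in rays]
def plane(d,uv,z,s=None):
    o,v=ray(d,uv,s);return o+v*(z-o[2])/v[2]
E
python3 - <<'E'
import pickle;from h import *
s,d=pickle.load(open("s0.pkl","rb"))
for n,boxes in {"top":{"key":(185,290,215,320),"eye":(275,225,330,260)},"scene":{"key":(450,250,485,290),"eye":(300,220,360,265)}}.items():
    P=cloud(d[n]);hsv=cv2.cvtColor(d[n]["color"],cv2.COLOR_BGR2HSV)
    for k,(a,b,c,e) in boxes.items():
        m=np.zeros((480,640),bool);h=hsv[b:e,a:c]
        m[b:e,a:c]=(h[...,0]>(24 if k=="key" else 12))&(h[...,0]<34)&(h[...,1]>(190 if k=="key" else 100))&(h[...,2]>60)
        v,u=np.nonzero(m);Q=P[m];print(n,k,len(u),u.mean().round(1),v.mean().round(1),u.min(),u.max(),v.min(),v.max(),np.nanmedian(Q,0).round(1),np.nanpercentile(Q[:,2],[2,50,98]).round(1))
    z=P[...,2]
    near=lambda x0,x1,y0,y1,z0,z1:(P[...,0]>x0)&(P[...,0]<x1)&(P[...,1]>y0)&(P[...,1]<y1)&(z>z0)&(z<z1)
    k0=P[307,205] if n=="top" else P[285,450]
    print("stand",k0)
    m=near(k0[0]-70,k0[0]+70,k0[1]-70,k0[1]+70,30,40)
    print("stand",m.sum(),cv2.minAreaRect(P[m][:,:2].astype(np.float32)),np.median(z[m]))
    m=near(250,600,-200,200,76,83)
    print("red",m.sum(),cv2.minAreaRect(P[m][:,:2].astype(np.float32)),np.median(z[m]))
    m=near(250,600,-200,200,90,96)
    print("pan",m.sum(),cv2.minAreaRect(P[m][:,:2].astype(np.float32)),np.median(z[m]))
c=d["top"]["color"][220:380,140:360];cv2.imwrite("pics/crop1.png",cv2.resize(c,None,fx=3.6,fy=3.6,interpolation=cv2.INTER_CUBIC))
E
```

```text
<stdin>:8: RuntimeWarning: Mean of empty slice.
  ret = ret.dtype.type(ret / rcount)
Traceback (most recent call last):
ValueError: zero-size array to reduction operation minimum which has no identity
```

```bash
cat > a.py <<'E'
import pickle;from h import *
s,d=pickle.load(open("s0.pkl","rb"))
for n,boxes in {"top":{"key":(185,290,215,320),"eye":(275,225,330,260)},"scene":{"key":(450,250,485,290),"eye":(300,220,360,265)}}.items():
    P=cloud(d[n]);hsv=cv2.cvtColor(d[n]["color"],cv2.COLOR_BGR2HSV)
    q={("top","key"):(196,307),("scene","key"):(467,270),("top","eye"):(283,242),("scene","eye"):(341,243)}
    for k,(a,b,c,e) in boxes.items():
        x,y=q[n,k];print(hsv[y,x],hsv[y,x+1])
        m=np.zeros((480,640),bool);h=hsv[b:e,a:c]
        m[b:e,a:c]=(h[...,0]>(22 if k=="key" else 12))&(h[...,0]<34)&(h[...,1]>(170 if k=="key" else 100))&(h[...,2]>60)
        v,u=np.nonzero(m);Q=P[m]
        if len(u):print(n,k,len(u),u.mean().round(1),v.mean().round(1),u.min(),u.max(),v.min(),v.max(),np.nanmedian(Q,0).round(1),np.nanpercentile(Q[:,2],[2,50,98]).round(1))
    z=P[...,2]
    near=lambda x0,x1,y0,y1,z0,z1:(P[...,0]>x0)&(P[...,0]<x1)&(P[...,1]>y0)&(P[...,1]<y1)&(z>z0)&(z<z1)
    k0=P[307,208] if n=="top" else P[285,450]
    print("stand",k0)
    for nm,m in dict(stand=near(k0[0]-70,k0[0]+70,k0[1]-70,k0[1]+70,30,40),red=near(250,600,-200,200,76,84),pan=near(250,600,-200,200,89,97)).items():
        if m.sum(): print(nm,m.sum(),cv2.minAreaRect(P[m][:,:2].astype(np.float32)),np.median(z[m]))
c=d["top"]["color"][220:380,140:360];cv2.imwrite("pics/crop1.png",cv2.resize(c,None,fx=3.6,fy=3.6,interpolation=cv2.INTER_CUBIC))
E
python3 a.py
```

```text
[ 30 148 140] [ 30 156 136]
top key 2 201.5 307.5 201 202 306 309 [438.2 252.2  82.3] [74.3 82.3 90.4]
[ 19 149 125] [ 17 132 114]
top eye 85 288.1 242.0 282 294 236 248 [569.6  60.1 120.4] [116.6 120.4 124.1]
stand [442.15523242 250.74100297  30.64237239]
stand 822 ((440.6536560058594, 262.0631103515625), (70.99681091308594, 70.14978790283203), 78.17711639404297) 34.434561818847214
red 1909 ((545.129638671875, 11.613815307617188), (109.48396301269531, 238.17864990234375), 0.05728989839553833) 79.57487773064781
pan 2834 ((550.046630859375, 11.877037048339844), (159.4897918701172, 99.82405853271484), 89.95305633544922) 92.74621384268016
[ 24 255  98] [ 23 255 102]
scene key 237 465.7 268.9 458 474 258 281 [448.4 266.3  82.6] [45.6 82.6 95.6]
[ 20 171 134] [ 20 160 134]
scene eye 135 339.3 248.1 332 347 242 254 [572.3  62.6 119.9] [117.2 119.9 122.3]
stand [464.10351187 252.58288499  34.59528948]
stand 916 ((440.7938537597656, 265.01458740234375), (70.40354919433594, 73.44784545898438), 77.6719970703125) 34.00280987464396
red 1565 ((546.0794677734375, 15.75244140625), (108.48576354980469, 238.6005096435547), 0.2462357133626938) 79.10308948881777
pan 2759 ((549.2379760742188, 15.122039794921875), (101.27007293701172, 161.3371124267578), 0.14535881578922272) 92.10329976738046
```

View pics/crop1.png

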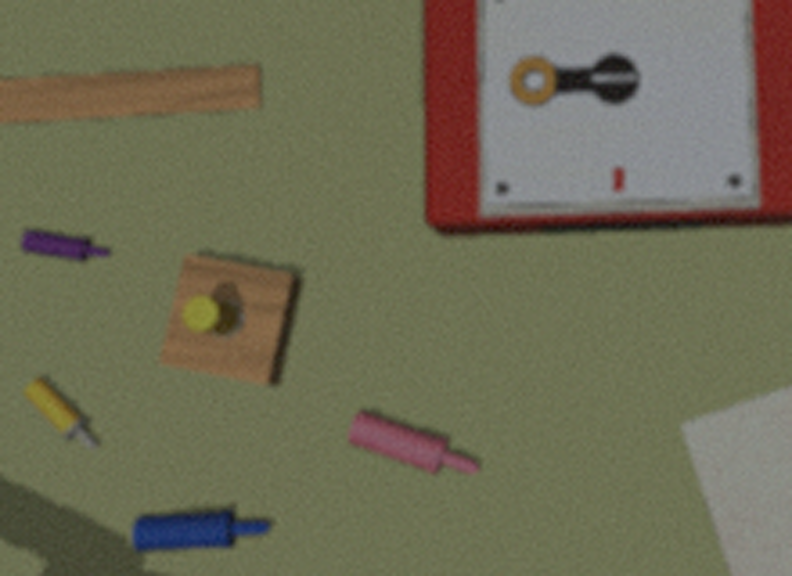

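The crop confirms the choice: upright yellow key at (200,313) in the crop, clearly larger than the small yellow one at (55,405). The eyelet is at (534,81). Next I hover over the key to look with the wrist camera.

Request:
apply_moves(steps=[[1,0,0,0,0,0,-0.83],[1,0,0,0,0,0,-0.83],[1,0,0,0,0,0,-0.83],[1,0,0,0,0,0,-0.83],[1,0,0,0,0,0,-0.82],[1,-26,-35,0,0,0,0],[1,-26,-35,0,0,0,0],[1,-26,-35,0,0,0,0]])

```text
time: 0.95
tool_pos: [290.1, 455.2, 230.8]
tcp_rot: [-180.0, -0.0, -179.9]
ft_force: [0.7, 0.1, 0.7]
finger_gap: 85.6
grip_force: 0.0
```

Request:
apply_moves(steps=[[1,-26,-35,0,0,0,0],[1,-26,-35,0,0,0,0],[1,-26,-35,0,0,0,0],[1,-26,-35,0,0,0,0],[1,-24,-35,0,0,0,0],[1,-20,-18,8,0,0,0],[1,0,0,0,0,0,0],[1,0,0,0,0,0,0]])

```text
time: 1.75
tool_pos: [437.8, 263.1, 222.8]
tcp_rot: [-180.0, -0.1, 179.9]
ft_force: [-0.4, 0.7, -0.1]
finger_gap: 85.5
grip_force: 0.0
```

```bash
cat > look.py <<'E'
from bench import r
import sys,pickle
from h import *
n=sys.argv[1]
s=r.sense();d=r.snapshot("wrist");pickle.dump((s,d),open(n+".pkl","wb"));cv2.imwrite(f"pics/{n}.png",d["color"])
print(s["time"],s["tool_pos"],s["tcp_rot"],s["ft_force"],s["finger_gap"])
E
python3 look.py w1
```

```text
1.75 [437.76355344 263.09161857 222.77527819] [-1.79989230e+02 -7.37981893e-02  1.79934810e+02] [-0.43563833  0.68837943 -0.05537871] 85.52880766099226
```

View pics/w1.png

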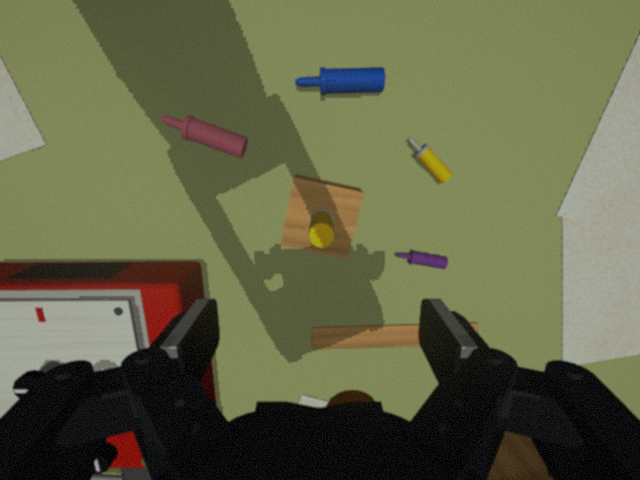

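Wrist view: key handle top at (321,236) in the stand, near (322,215). I take a second view for triangulation.

Request:
apply_moves(steps=[[1,20,20,10,0,0,0],[1,20,20,10,0,0,0],[1,0,0,0,0,0,0],[1,0,0,0,0,0,0],[1,0,0,0,0,0,0],[1,0,0,0,0,0,0],[1,0,0,0,0,0,0],[1,0,0,0,0,0,0]])

```text
time: 2.6
tool_pos: [398.3, 303.2, 203.5]
tcp_rot: [180.0, 0.0, 180.0]
ft_force: [-0.7, -0.1, -0.1]
finger_gap: 85.6
grip_force: 0.0
```

```bash
python3 look.py w2; cat > key.py <<'E'
import pickle,sys;from h import *
rays=[]
for n in sys.argv[1:]:
    s,d=pickle.load(open(n+".pkl","rb"));P=cloud(d,s);hsv=cv2.cvtColor(d["color"],cv2.COLOR_BGR2HSV)
    y=(hsv[...,0]>22)&(hsv[...,0]<34)&(hsv[...,1]>150)
    near=np.hypot(P[...,0]-440,P[...,1]-263)<40
    zt=np.nanpercentile(P[y&near][:,2],85)
    m=(y&near&(abs(P[...,2]-zt)<4)).astype(np.uint8)
    c=max(cv2.findContours(m,0,1)[0],key=cv2.contourArea);(u,v),rad=cv2.minEnclosingCircle(c)
    q=P[m>0];print(n,"top uv",round(u,1),round(v,1),round(rad,1),"cloud",q.mean(0).round(1),"ext",np.ptp(q,0).round(1))
    rays.append(ray(d,(u,v),s))
    b=near|(np.hypot(P[...,0]-440,P[...,1]-263)<75); b&=(abs(P[...,2]-34.5)<4)
    bm=b.astype(np.uint8);print("stand",cv2.minAreaRect(P[b][:,:2].astype(np.float32)),np.median(P[b][:,2]))
    yl=y&near&(P[...,2]>45)&(P[...,2]<zt-6)
    print("side",P[yl].mean(0).round(1))
if len(rays)>1: print("tri",tri(*rays))
E
python3 key.py w1 w2
```

```text
2.6 [398.32149278 303.21544159 203.5011621 ] [1.79992831e+02 1.50315431e-02 1.79984581e+02] [-0.73885153 -0.05613421 -0.06542528] 85.57597981167505
w1 top uv 472.0 479.0 0.0 cloud [424.  265.  312.3] ext [10.7 64.9  7.9]
stand ((441.239501953125, 265.19769287109375), (70.16362762451172, 70.48688507080078), 77.63639831542969) 34.32834714963619
side [435.2 266.1 139.4]
w2 top uv 271.5 287.5 13.6 cloud [440.2 265.5  94.2] ext [21.6 21.7  5.4]
stand ((441.01776123046875, 265.1982116699219), (70.05384826660156, 70.74385833740234), 77.83325958251953) 34.35227475999852
side [432.3 267.7  68.8]
tri (array([346.25973442, 282.74430071, 354.25983206]), [np.float64(29.716656619534653), np.float64(29.716656619534557)])
```

```bash
sed -i 's/<40$/<40;near\&=P[...,2]<110/' key.py; python3 key.py w1 w2
```

```text
w1 top uv 320.9 234.4 13.0 cloud [440.4 264.9  94.2] ext [21.  20.7  5.4]
stand ((441.239501953125, 265.19769287109375), (70.16362762451172, 70.48688507080078), 77.63639831542969) 34.32834714963619
side [431.8 265.3  69.7]
w2 top uv 271.5 287.5 13.6 cloud [440.1 265.5  94.2] ext [21.6 21.7  5.7]
stand ((441.01776123046875, 265.1982116699219), (70.05384826660156, 70.74385833740234), 77.83325958251953) 34.35227475999852
side [432.3 267.7  68.4]
tri (array([441.06524909, 265.09846615,  91.56605229]), [np.float64(0.06763284520943812), np.float64(0.06763284520946122)])
```

Key axis at (440.7, 265.2), top at about 93 (triangulated 91.6, depth 94.2, text 95). Descending to the grasp.

Request:
apply_moves(steps=[[1,-21,-19,10,0,0,0],[1,-21.4,-19,20,0,0,0],[1,0,0,30,0,0,0],[1,0,0,30,0,0,0],[1,0,0,30,0,0,0],[1,0,0,20,0,0,0],[1,0,0,10,0,0,0],[1,0,0,0,0,0,0]], squeeze=60)

```text
time: 3.45
tool_pos: [439.3, 264.8, 51.9]
tcp_rot: [-179.9, -0.2, -180.0]
ft_force: [-0.8, 0.0, -0.5]
finger_gap: 84.9
grip_force: 0.0
```

Request:
apply_moves(steps=[[-1,0,0,0,0,0,0],[-1,0,0,0,0,0,0],[-1,0,0,0,0,0,0],[-1,0,0,0,0,0,0],[-1,0,0,0,0,0,0],[-1,0,0,0,0,0,0],[-1,0,0,0,0,0,0],[-1,0,0,0,0,0,0]])

```text
time: 4.25
tool_pos: [440.9, 265.8, 54.2]
tcp_rot: [180.0, 0.1, -180.0]
ft_force: [-0.9, 0.6, 5.9]
finger_gap: 20.8
grip_force: 58.4
```

Gripped at 20.8 mm gap. Lifting out and travelling to a viewing pose beside the eyelet.

Request:
apply_moves(steps=[[-1,0,0,-10,0,0,0],[-1,0,0,-20,0,0,0],[-1,0,0,-30,0,0,0],[-1,0,0,-40,0,0,0],[-1,0,0,-40,0,0,0],[-1,0,0,-20,0,0,0],[-1,-5,-20,0,0,0,0],[-1,-15,-35,0,0,0,0]])

```text
time: 5.05
tool_pos: [460.2, 211.7, 215.1]
tcp_rot: [179.9, 0.1, -179.8]
ft_force: [0.4, 0.1, -1.6]
finger_gap: 20.7
grip_force: 58.8
```

Request:
apply_moves(steps=[[-1,-15,-35,0,0,0,0],[-1,-15,-35,0,0,0,0],[-1,-15,-35,0,0,0,0],[-1,-15,-30,0,0,0,0],[-1,-10,-12,0,0,0,0],[-1,0,0,0,0,0,0],[-1,0,0,0,0,0,0],[-1,0,0,0,0,0,0]])

```text
time: 5.85
tool_pos: [529.9, 64.7, 213.3]
tcp_rot: [180.0, -0.0, -179.9]
ft_force: [0.1, 0.3, -0.7]
finger_gap: 20.7
grip_force: 58.8
```

```bash
python3 look.py w3
```

```text
5.85 [529.91303472  64.73482747 213.25243232] [ 1.79975329e+02 -3.10080768e-02 -1.79903357e+02] [ 0.13049186  0.34810294 -0.65744995] 20.714060462163832
```

View pics/w3.png

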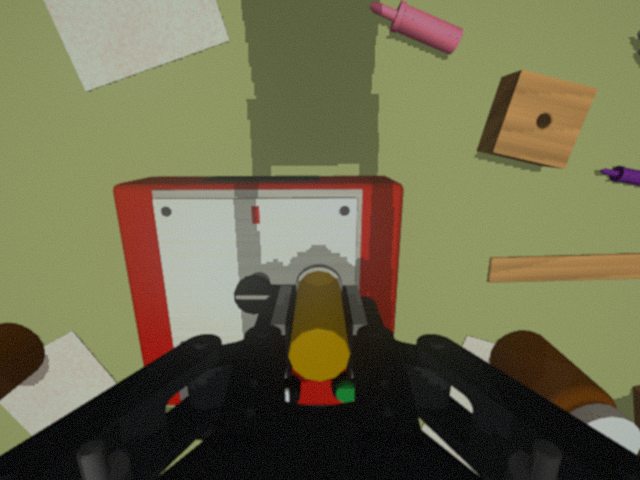

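The key hides the eyelet here; its shoulder is at (320,275) and the fastener head at (252,293). I move past the eyelet so that the camera stands above it.

Request:
apply_moves(steps=[[-1,-30,-8,0,0,0,0],[-1,-35,-10,0,0,0,0],[-1,-35,-8,0,0,0,0],[-1,0,0,0,0,0,0],[-1,0,0,0,0,0,0],[-1,0,0,0,0,0,0],[-1,0,0,0,0,0,0],[-1,0,0,0,0,0,0]])

```text
time: 6.7
tool_pos: [630.0, 38.1, 214.1]
tcp_rot: [180.0, 0.1, -179.9]
ft_force: [-0.1, 0.1, -2.2]
finger_gap: 20.8
grip_force: 58.8
```

```bash
python3 look.py w4
```

```text
6.7 [630.03590658  38.07276927 214.09552814] [ 1.79998462e+02  5.65713984e-02 -1.79936309e+02] [-0.08659348  0.05600529 -2.17589238] 20.772444609118622
```

Request:
apply_moves(steps=[[-1,15,20,0,0,0,0],[-1,15,20,0,0,0,0],[-1,0,10,0,0,0,0],[-1,0,0,0,0,0,0],[-1,0,0,0,0,0,0],[-1,0,0,0,0,0,0],[-1,0,0,0,0,0,0],[-1,0,0,0,0,0,0]])

```text
time: 7.55
tool_pos: [600.6, 86.9, 213.1]
tcp_rot: [-180.0, -0.0, 180.0]
ft_force: [0.5, 0.7, -1.2]
finger_gap: 20.7
grip_force: 58.9
```

```bash
python3 look.py w5; python3 - <<'E'
import cv2,numpy as np
a=[cv2.imread(f"pics/w{i}.png")[90:390,120:520] for i in(4,5)]
cv2.imwrite("pics/w45.png",np.hstack(a))
E
```

```text
7.55 [600.63196101  86.93888374 213.14812529] [-1.79991473e+02 -8.85259187e-03  1.79982004e+02] [ 0.54436572  0.70809548 -1.17255   ] 20.739744674842292
```

View pics/w45.png

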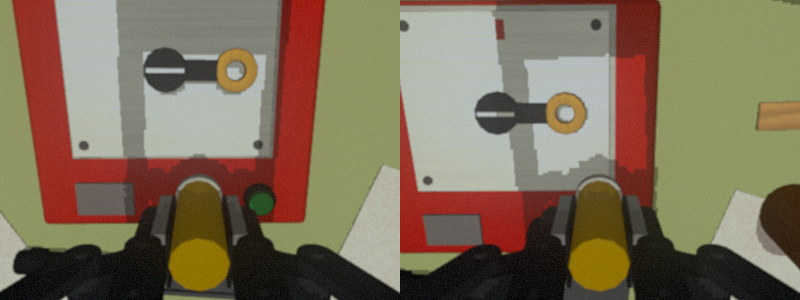

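Wrist views: eyelet at full-image (357,160) in w4 and (286,204) in w5, fastener head at (285,160) and (217,203). Now refining both numerically.

```bash
cat > eye.py <<'E'
import pickle,sys;from h import *
E0=np.array(eval(sys.argv[1]));rays=[];pr=[]
for n in sys.argv[2:]:
    s,d=pickle.load(open(n+".pkl","rb"));P=cloud(d,s);hsv=cv2.cvtColor(d["color"],cv2.COLOR_BGR2HSV)
    near=np.hypot(P[...,0]-E0[0],P[...,1]-E0[1])<75
    lvl=abs(P[...,2]-120)<6
    m=(near&lvl&(hsv[...,0]>8)&(hsv[...,0]<30)&(hsv[...,1]>100)).astype(np.uint8)
    c=max(cv2.findContours(m,0,1)[0],key=cv2.contourArea);e=cv2.fitEllipse(cv2.convexHull(c))
    rays.append(ray(d,e[0],s));q=P[m>0]
    hull=np.zeros_like(m);cv2.drawContours(hull,[cv2.convexHull(c)],-1,1,-1)
    print(n,"eye uv",np.round(e[0],1),np.round(e[1],1),"zmed",np.median(q[:,2]).round(1),"at z121",plane(d,e[0],121,s).round(1))
    h=near&(P[...,2]>108)&(P[...,2]<126)&(hsv[...,2]<70)&(m==0)
    h=cv2.morphologyEx(h.astype(np.uint8),cv2.MORPH_CLOSE,np.ones((7,7)));h=cv2.morphologyEx(h,cv2.MORPH_OPEN,cv2.getStructuringElement(2,(21,21)))
    c=max(cv2.findContours(h,0,1)[0],key=cv2.contourArea);f=cv2.fitEllipse(cv2.convexHull(c));pr.append(ray(d,f[0],s))
    zh=np.nanmedian(P[h>0][:,2]);print("  head uv",np.round(f[0],1),np.round(f[1],1),"z",zh.round(1),plane(d,f[0],zh,s).round(1))
    r_=near.copy();r_[:]=np.hypot(P[...,0]-E0[0],P[...,1]-E0[1])<140
    pm=r_&(abs(P[...,2]-93)<4);print("  panel",cv2.minAreaRect(P[pm][:,:2].astype(np.float32)),np.median(P[pm][:,2]).round(1))
    rm=r_&(abs(P[...,2]-93)<5)&((hsv[...,0]<8)|(hsv[...,0]>172))&(hsv[...,1]>130)
    n_,lab,st,ce=cv2.connectedComponentsWithStats(rm.astype(np.uint8))
    print("  red",[(st[i][4],P[lab==i].mean(0).round(1)) for i in range(1,n_) if st[i][4]>25])
    y=(hsv[...,0]>20)&(hsv[...,0]<34)&(hsv[...,1]>150)&(P[...,2]>247)&(np.hypot(P[...,0]-s["tool_pos"][0],P[...,1]-s["tool_pos"][1])<20)
    c=max(cv2.findContours(y.astype(np.uint8),0,1)[0],key=cv2.contourArea);(u,v),_=cv2.minEnclosingCircle(c);zt=np.percentile(P[y][:,2],80)
    print("  keytop rel TCP",(plane(d,(u,v),zt,s)-s["tool_pos"]).round(1),(u,v))
print("eye tri",tri(*rays),"\npiv tri",tri(*pr))
E
python3 eye.py "(571,62)" w4 w5
```

```text
w4 eye uv [355.6 159.7] [40.8 43.9] zmed 120.1 at z121 [570.9  62.9 121. ]Traceback (most recent call last):
  File "eye.py", line 14, in <module>
    c=max(cv2.findContours(h,0,1)[0],key=cv2.contourArea);f=cv2.fitEllipse(cv2.convexHull(c));pr.append(ray(d,f[0],s))
ValueError: max() iterable argument is empty
```

```bash
sed -i 's/P\[...,2\]>108/P[...,2]>98/; s/,(21,21)/,(15,15)/; s/hsv\[...,2\]<70/hsv[...,2]<80/; s/P\[...,2\]<126/P[...,2]<135/' eye.py
python3 eye.py "(571,62)" w4 w5
```

```text
w4 eye uv [355.6 159.7] [40.8 43.9] zmed 120.1 at z121 [570.9  62.9 121. ]
  head uv [319.5 160.5] [22.7 34.8] z 120.9 [571.5  38.7 120.9]
  panel ((597.0247802734375, 17.377273559570312), (192.2642364501953, 164.3456268310547), 0.5255426168441772) 92.2
  red [(np.int32(137), array([514.1,  14.9,  92.8]))]
  keytop rel TCP [-2.7  0.  40.5] (318.42742919921875, 350.22528076171875)
w5 eye uv [284.8 202.9] [39.8 40.7] zmed 120.2 at z121 [570.6  63.5 121. ]
  head uv [229.5 202.9] [42.6 71.4] z 120.9 [570.7  25.1 120.9]
  panel ((593.6046142578125, 15.125022888183594), (184.6921844482422, 160.33319091796875), 0.4288332760334015) 92.3
  red [(np.int32(93), array([514. ,  15.1,  92.8]))]
  keytop rel TCP [-2.6  0.1 40.5] (318.55499267578125, 350.2533264160156)
eye tri (array([571.05645447,  63.2299287 , 118.38711779]), [np.float64(0.024134743987183876), np.float64(0.024134743987326693)]) 
piv tri (array([566.25980826,  37.23071437, 161.85321949]), [np.float64(3.1590026884297395), np.float64(3.1590026884298963)])
```

```bash
python3 - <<'E'
import pickle;from h import *
for n in("w4","w5"):
    s,d=pickle.load(open(n+".pkl","rb"));hsv=cv2.cvtColor(d["color"],cv2.COLOR_BGR2HSV)
    if n=="w4":print(hsv[330:395:4,320,2], hsv[330:395:4,320,0])
    m=((hsv[...,0]>20)&(hsv[...,0]<34)&(hsv[...,1]>150)&(hsv[...,2]>150)).astype(np.uint8);m[:300]=0;m[:,:270]=0;m[:,370:]=0
    m=cv2.morphologyEx(m,cv2.MORPH_OPEN,np.ones((5,5)))
    c=max(cv2.findContours(m,0,1)[0],key=cv2.contourArea);e=cv2.fitEllipse(cv2.convexHull(c))
    z=s["tool_pos"][2]+41;print(n,e,(plane(d,e[0],z,s)-s["tool_pos"]).round(1))
    for uv in((285,160),) if n=="w4" else((217,203),): print("head",plane(d,uv,121,s).round(1))
E
```

```text
[150 145 143 146 145 139 141 146 144 139 142 146 148  54  85 150 149] [23 24 24 24 24 25 24 23 24 24 24 24 23 18 35 34 36]Traceback (most recent call last):
  File "<stdin>", line 7, in <module>
ValueError: max() iterable argument is empty
```

```bash
python3 - <<'E'
import pickle;from h import *
for n in("w4","w5"):
    s,d=pickle.load(open(n+".pkl","rb"));hsv=cv2.cvtColor(d["color"],cv2.COLOR_BGR2HSV)
    v=cv2.GaussianBlur(hsv[...,2],(5,5),0)
    if n=="w4":print(v[270:390:4,320])
    m=((hsv[...,0]>18)&(hsv[...,0]<34)&(hsv[...,1]>150)&(v>128)).astype(np.uint8);m[:300]=0;m[:,:270]=0;m[:,370:]=0
    m=cv2.morphologyEx(m,cv2.MORPH_OPEN,np.ones((5,5)))
    c=max(cv2.findContours(m,0,1)[0],key=cv2.contourArea);e=cv2.fitEllipse(cv2.convexHull(c))
    z=s["tool_pos"][2]+41;print(n,e,(plane(d,e[0],z,s)-s["tool_pos"]).round(1))
    for uv in((285,160),) if n=="w4" else((217,203),): print("head",plane(d,uv,121,s).round(1))
E
```

```text
[138 105 104  98  91  90  90  90  89  87  89  88  89  89  92 140 147 146
 146 147 145 144 145 145 144 144 144 143  63  91]
w4 ((318.6037902832031, 354.2422790527344), (49.90044021606445, 57.54199981689453), 90.36524200439453) [-1.4  0.1 41. ]
head [571.2  15.5 121. ]
w5 ((318.5759582519531, 354.1410217285156), (50.310401916503906, 57.65316390991211), 88.8445053100586) [-1.4  0.1 41. ]
head [570.7  16.5 121. ]
```

Key axis is about -0.9 in x from the TCP; the eyelet is at (570.9, 63.2), so TCP target is (571.8, 63.1). Moving above it.

Request:
apply_moves(steps=[[-1,14,-12,0,0,0,0],[-1,14.8,-11.8,0,0,0,0],[-1,0,0,15,0,0,0],[-1,0,0,15,0,0,0],[-1,0,0,10,0,0,0],[-1,0,0,3,0,0,0],[-1,0,0,0,0,0,0],[-1,0,0,0,0,0,0]])

```text
time: 8.4
tool_pos: [572.0, 64.0, 170.5]
tcp_rot: [180.0, 0.0, -180.0]
ft_force: [0.5, 0.3, -0.3]
finger_gap: 20.5
grip_force: 58.9
```

Request:
apply_moves(steps=[[-1,0,0,2,0,0,0],[-1,0,0,2,0,0,0],[-1,0,0,2,0,0,0],[-1,0,0,2,0,0,0],[-1,0,0,2,0,0,0],[-1,0,0,0,0,0,0],[-1,0,0,0,0,0,0],[-1,0,0,0,0,0,0]])

```text
time: 9.2
tool_pos: [571.7, 63.8, 160.4]
tcp_rot: [180.0, 0.0, -180.0]
ft_force: [-0.3, 0.7, -1.0]
finger_gap: 20.9
grip_force: 58.9
```

```bash
python3 look.py w6
```

```text
9.2 [571.70373985  63.76329214 160.40361524] [ 1.79999526e+02  9.42713736e-03 -1.79971247e+02] [-0.3369502   0.69720553 -1.02283893] 20.928411475196885
```

Request:
apply_moves(steps=[[-1,0,-0.5,2,0,0,0],[-1,0,0,2,0,0,0],[-1,0,0,2,0,0,0],[-1,0,0,2,0,0,0],[-1,0,0,2,0,0,0],[-1,0,0,0,0,0,0],[-1,0,0,0,0,0,0],[-1,0,0,0,0,0,0]])

```text
time: 10.05
tool_pos: [571.7, 63.3, 150.4]
tcp_rot: [-180.0, 0.0, -180.0]
ft_force: [-0.5, -0.2, -1.4]
finger_gap: 20.6
grip_force: 58.9
```

```bash
python3 look.py w7; python3 - <<'E'
from bench import r
import cv2
d=r.snapshot("scene");t=r.snapshot("top");import numpy as np
a=cv2.resize(d["color"][190:290,270:400],None,fx=4,fy=4,interpolation=cv2.INTER_CUBIC)
cv2.imwrite("pics/sc7.png",a)
E
```

```text
10.05 [571.71481356  63.26462654 150.4247343 ] [-1.79999765e+02  1.05815136e-02 -1.79970967e+02] [-0.4591766  -0.19044602 -1.36069455] 20.647082353580704
```

View pics/sc7.png

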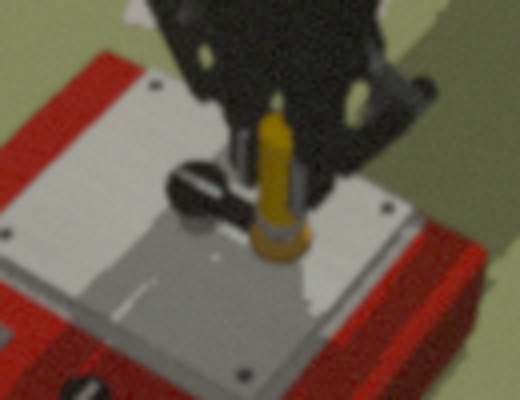

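The scene crop shows the rod in the eyelet, with the shoulder at (280,225) just above the ring. There is no contact force. I lower a bit more, then swing along the arc.

Request:
apply_moves(steps=[[-1,0,0,2,0,0,0],[-1,0,0,2,0,0,0],[-1,0,0,1.5,0,0,0],[-1,0,0,0,0,0,0],[-1,0,0,0,0,0,0],[-1,0,0,0,0,0,0],[-1,0,0,0,0,0,0],[-1,0,0,0,0,0,0]])

```text
time: 11.0
tool_pos: [571.7, 63.2, 144.9]
tcp_rot: [180.0, 0.0, -180.0]
ft_force: [-0.1, 0.1, -0.4]
finger_gap: 20.6
grip_force: 58.9
```

Request:
apply_moves(steps=[[-1,4.8,-0.2,0,0,0,0],[-1,4.7,-0.7,0,0,0,0],[-1,4.6,-1.2,0,0,0,0],[-1,4.5,-1.6,0,0,0,0],[-1,4.3,-2.1,0,0,0,0],[-1,4.1,-2.5,0,0,0,0],[-1,3.8,-2.9,0,0,0,0],[-1,3.5,-3.3,0,0,0,0]])

```text
time: 11.8
tool_pos: [537.0, 48.6, 144.8]
tcp_rot: [180.0, 0.0, -180.0]
ft_force: [1.6, 1.0, 0.1]
finger_gap: 20.3
grip_force: 58.8
```

Request:
apply_moves(steps=[[-1,3.2,-3.6,0,0,0,0],[-1,2.8,-3.9,0,0,0,0],[-1,2.4,-4.2,0,0,0,0],[-1,2.0,-4.4,0,0,0,0],[-1,1.5,-4.6,0,0,0,0],[-1,1.0,-4.7,0,0,0,0],[-1,0.6,-4.8,0,0,0,0],[-1,0.1,-4.8,0,0,0,0]])

```text
time: 12.6
tool_pos: [523.7, 13.4, 144.8]
tcp_rot: [180.0, -0.0, -180.0]
ft_force: [0.6, 1.9, -1.8]
finger_gap: 21.1
grip_force: 58.8
```

```bash
python3 look.py w8;python3 - <<'E'
from bench import r
import cv2,pickle
d={n:r.snapshot(n) for n in("scene","top")};pickle.dump(d,open("e8.pkl","wb"))
a=[cv2.resize(x,(400,400),interpolation=cv2.INTER_CUBIC) for x in(d["scene"]["color"][195:285,270:360],d["top"]["color"][190:290,260:360])]
cv2.imwrite("pics/e8.png",cv2.hconcat(a))
E
```

```text
12.6 [523.65817639  13.36480073 144.75727165] [ 1.79994427e+02 -1.00102813e-02 -1.79973371e+02] [ 0.57091577  1.85147573 -1.76141925] 21.05798679715551
```

View pics/e8.png

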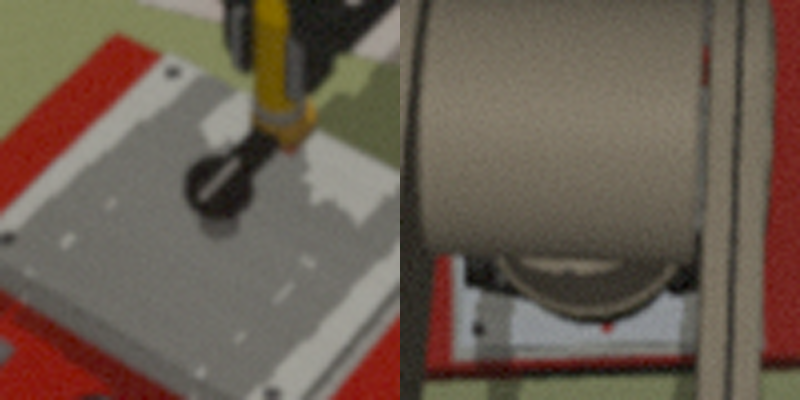

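```bash
python3 - <<'E'
import pickle;from h import *
d=pickle.load(open("e8.pkl","rb"))["scene"];g=cv2.cvtColor(d["color"],cv2.COLOR_BGR2HSV)
k=90/400
P=[plane(d,(270+x*k,195+y*k),121) for x,y in((200,199),(241,154))];v=P[1]-P[0];print(P,"angle",np.arctan2(-v[0],v[1]))
hd=plane(d,(270+219*k,195+187*k),121);C=cloud(d)
m=(abs(C[...,2]-118)<6)&(g[...,0]>10)&(g[...,0]<22)&(g[...,1]>120)&(np.hypot(C[...,0]-523,C[...,1]-15)<35)
u=np.argwhere(m);print(len(u));c=C[m].mean(0);v=c-hd;print(hd,c,"angle head-eye",np.arctan2(-v[0],v[1]))
E
```

```text
[array([582.98070201,  15.88206185, 121.        ]), array([552.71158172,  15.11145013, 121.        ])] angle 1.5962495041741387
53
[573.03559962  18.42497657 121.        ] [527.39355599  22.26092263 119.25118907] angle head-eye 1.486949237244643
```

The scene crop shows the slot line and arm pointing at the red mark, at a measured angle of about 1.59. Now I ease the side load and press down in stages.

Request:
apply_moves(steps=[[-1,0,0.8,0,0,0,0],[-1,0,0,0,0,0,0],[-1,0,0,1.5,0,0,0],[-1,0,0,1.5,0,0,0],[-1,0,0,1.5,0,0,0],[-1,0,0,1.5,0,0,0],[-1,0,0,0,0,0,0],[-1,0,0,0,0,0,0]], squeeze=100)

```text
time: 13.55
tool_pos: [523.7, 14.6, 139.1]
tcp_rot: [180.0, -0.0, -180.0]
ft_force: [-2.3, 0.5, 3.1]
finger_gap: 19.7
grip_force: 97.7
```

Request:
apply_moves(steps=[[-1,0,0,1,0,0,0],[-1,0,0,1,0,0,0],[-1,0,0,1,0,0,0],[-1,0,0,1,0,0,0],[-1,0,0,0,0,0,0],[-1,0,0,0,0,0,0],[-1,0,0,0,0,0,0],[-1,0,0,0,0,0,0]])

```text
time: 14.35
tool_pos: [523.9, 14.6, 135.0]
tcp_rot: [180.0, 0.0, -180.0]
ft_force: [-1.8, 0.2, 5.8]
finger_gap: 20.2
grip_force: 97.7
```

Request:
apply_moves(steps=[[-1,0,0,1,0,0,0],[-1,0,0,1,0,0,0],[-1,0,0,1,0,0,0],[-1,0,0,0,0,0,0],[-1,0,0,0,0,0,0],[-1,0,0,0,0,0,0],[-1,0,0,0,0,0,0],[-1,0,0,0,0,0,0]])

```text
time: 15.15
tool_pos: [523.9, 14.5, 132.2]
tcp_rot: [180.0, 0.0, -180.0]
ft_force: [-3.2, 0.5, 7.0]
finger_gap: 19.8
grip_force: 97.7
```

Request:
apply_moves(steps=[[-1,0,0,0.5,0,0,0],[-1,0,0,0.5,0,0,0],[-1,0,0,0.5,0,0,0],[-1,0,0,0.5,0,0,0],[-1,0,0,0,0,0,0],[-1,0,0,0,0,0,0],[-1,0,0,0,0,0,0],[-1,0,0,0,0,0,0]])

```text
time: 15.95
tool_pos: [524.1, 14.5, 131.9]
tcp_rot: [-180.0, 0.1, -180.0]
ft_force: [-10.2, 1.9, 19.3]
finger_gap: 20.2
grip_force: 98.6
```

```bash
cat > pz.py <<'E'
from bench import r
import pickle;from h import *
f=np.mean([r.sense()["ft_force"]],0);d=r.snapshot("scene");C=cloud(d)
hsv=cv2.cvtColor(d["color"],cv2.COLOR_BGR2HSV)
for nm,(x0,x1) in dict(panel=(600,630),red=(660,672)).items():
    m=(C[...,0]>x0)&(C[...,0]<x1)&(C[...,1]>-40)&(C[...,1]<60)&(abs(C[...,2]-86)<14)
    print(nm,m.sum(),np.median(C[m][:,2]).round(2))
d0=pickle.load(open("e8.pkl","rb"))["scene"];C=cloud(d0)
m=(C[...,0]>600)&(C[...,0]<630)&(C[...,1]>-40)&(C[...,1]<60)&(abs(C[...,2]-86)<14);print("before",np.median(C[m][:,2]))
s=r.sense();print(s["time"],s["tool_pos"],s["ft_force"],s["grip_force"])
cv2.imwrite("pics/p.png",cv2.resize(d["color"][185:345,225:395],None,fx=3.5,fy=3.5,interpolation=cv2.INTER_CUBIC))
E
python3 pz.py
```

```text
panel 674 84.09
red 247 79.49
before 92.32334814975883
16.0 [524.13898173  14.5266533  131.89149809] [-9.95771979  0.28275569 20.73496326] 98.63770723342896
```

The panel fell from 92.3 to 84.1, which is flush, with about 20 N of push. One settling hold and a final look before handing in.

Request:
apply_moves(steps=[[-1,0,0,0,0,0,0],[-1,0,0,0,0,0,0],[-1,0,0,0,0,0,0],[-1,0,0,0,0,0,0],[-1,0,0,0,0,0,0],[-1,0,0,0,0,0,0],[-1,0,0,0,0,0,0],[-1,0,0,0,0,0,0]])

```text
time: 16.8
tool_pos: [524.1, 14.5, 131.9]
tcp_rot: [-180.0, 0.1, -180.0]
ft_force: [-10.0, 0.9, 19.1]
finger_gap: 20.0
grip_force: 98.6
```

```bash
python3 pz.py
```

```text
panel 662 84.19
red 248 79.26
before 92.32334814975883
16.85 [524.10515206  14.51186161 131.8565691 ] [-10.73174805   1.05840743  20.43709448] 98.63804697990417
```

View pics/p.png

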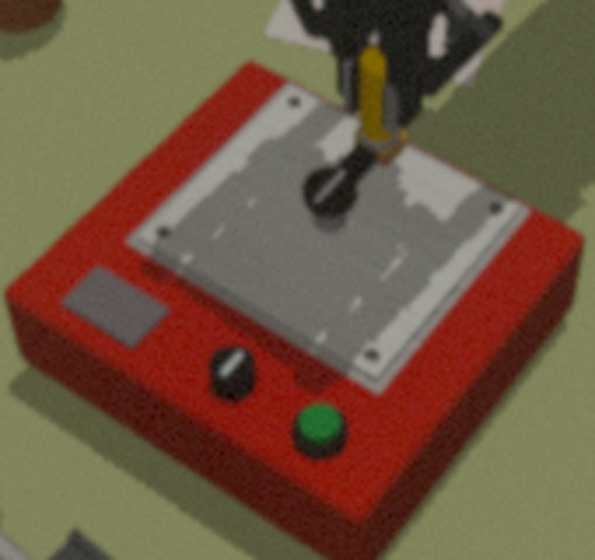

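The picture shows the panel flush, the arm and slot (330,190) in line toward the front mark, and the key gripped in the eyelet (380,140). Handing in.

```bash
python3 -c "
from bench import r
print(r.hand_in())"
```

```text
the job is handed in; nothing more can be done
None
```

The fastener is at the red mark (about 1.59 rad, measured just before pressing), the panel is flush, and the arm still grips the key in the eyelet, pressing down with about 20 N; handed in at about 17 s.

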